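# Pack the last two cells into a stacking jig and close the end stop

### The job

Finish the row of battery cells in the stacking jig: set the two loose cells of the same size down upright in the row between the fixed end plate and the sliding end stop, with their round threaded posts on the same side as on the two cells already there, then push the sliding stop up until all four cells are packed snug against the fixed end plate, with no gaps left. Do not drop a cell or tip one over, and leave the bigger cell and everything else on the bench where it is.

Things in the scene. Friction and masses are not known exactly. Their poses are not given: they have to be found in the camera images.
- jig: cell stacking jig, fixed; dark base plate 134 (x) x 350 (y) x 12 high. Origin: centre of its underside, z up; the row of cells runs along y. Cells stand on its top (z = 12) between two side rails: inner faces x = +-35, outer +-41, tops z = 26, y = -60 to 125. Outside them guide rods (10 dia, z = 32) at x = +-54, held at y = -158 by supports 46 high. Two cells stand in it loosely, round posts to +x
- jig_wall (a point): on the fixed grey end plate of the jig: the foot of its black-lined pressing face, mid-width, at jig x = 0, y = 125, z = 12 (base plate's top). The face looks to -y of the jig; the plate is 116 wide, its top 102 above the bench. Axes as the jig's
- stop (a joint): position of the sliding end stop in m: 0 = fully open, growing as it slides to the fixed end plate (+y of the jig). Its black-lined pressing face is at jig y = -0.089 + joint. Four cells with no gaps (104 mm) make that 0.021, joint 0.110. About 2.5 N of friction; it stays where it is left; range 0 to 0.16
- stop_push (a point): where to push the stop: centre of the flat outer (-y) face of its plate, 67 above the bench. Plate: 12 thick, 126 wide, 14 to 102 above the bench. Behind it, a clear flat strip 80 wide (x = -40 to 40) between two braces; bushing housings at x = +-54 reach 29 behind this face and 45 above the bench. Axes as the jig's
- cell_a_mid (a point): flat upright aluminium battery cell: 62 wide (own x) x 26 thick (own y) x 96 high, about 0.33 kg; on top a round threaded steel post (8 dia, 9 high) at x = +20, a low square terminal pad at x = -20. This point is its centre, 48 above its underside. It already stands in the jig, next to the fixed end plate
- cell_b_mid (a point): flat upright aluminium battery cell: 62 wide (own x) x 26 thick (own y) x 96 high, about 0.33 kg; on top a round threaded steel post (8 dia, 9 high) at x = +20, a low square terminal pad at x = -20. This point is its centre, 48 above its underside. It already stands in the jig, second from the fixed end plate
- cell_c_mid (a point): flat upright aluminium battery cell: 62 wide (own x) x 26 thick (own y) x 96 high, about 0.33 kg; on top a round threaded steel post (8 dia, 9 high) at x = +20, a low square terminal pad at x = -20. This point is its centre, 48 above its underside. Loose on the bench, standing
- cell_d_mid (a point): flat upright aluminium battery cell: 62 wide (own x) x 26 thick (own y) x 96 high, about 0.33 kg; on top a round threaded steel post (8 dia, 9 high) at x = +20, a low square terminal pad at x = -20. This point is its centre, 48 above its underside. Loose on the bench, standing
- cell_a_post (a point): cell_a: tip of that cell's round threaded post, at x = +20, 105 above the cell's underside
- cell_b_post (a point): cell_b: tip of that cell's round threaded post, at x = +20, 105 above the cell's underside
- cell_c_post (a point): cell_c: tip of that cell's round threaded post, at x = +20, 105 above the cell's underside
- cell_d_post (a point): cell_d: tip of that cell's round threaded post, at x = +20, 105 above the cell's underside
- big_cell: a cell of a larger size that does not belong in this pack: 84 wide (x) x 40 thick (y) x 92 high, standing on the bench among the loose cells; leave it alone. Origin: centre of its underside
- multimeter: yellow multimeter lying on the bench, 78 x 150 x 34 high; bystander. Origin: centre of its underside
- lantern: white hand lantern lying along its y, 58 x 150 x 40 high, with a green loop reaching to y = +116; bystander. Origin: centre of its underside
- reel: solder reel standing on its flange, 60 dia x 40 high; bystander. Origin: centre of its underside
- screwdriver: screwdriver 180 long lying along its x; bystander. Origin on the bench under its middle
- parts_tray: open blue tray with copper strips and nuts, 110 x 160 x 32 high; bystander. Origin: centre of its underside
Things that resemble listed ones, but are neither listed nor needed, are in the scene too. What is shaped like the part that bears cell_c_mid but brown or yellow is not meant. Leave any brown look-alike of the part that bears cell_b_mid alone.

How it is judged:
By the outcome, as a careful person would: the job done as asked, in the order asked, and still so for the second after the job is handed in, with the robot touching nothing.
It also fails if it takes over 72 s, if anything falls off the work surface, if the arm or the gripper's body presses on something with over 40 N, if the wrist force passes 120 N, or if a joint passes its speed limit or range.

### The arm

A 6-joint arm with a two-finger parallel gripper is mounted at the origin on the work surface. World frame = base frame: x ahead of the robot, y to its left, z up, the work surface at z = 0. Lengths are in m, angles in rad, forces in N, time in s.
With the tool pointing down it reaches from about 0.425 to 0.95 m from the base axis. Payload 3.5 kg.
Tool frame: the origin (TCP) lies at the very end of the fingers, on their centre line; the grasp point (between the pads) lies 19 mm behind it (ctrl.grip_point_offset is the distance from the TCP to the grasp point, in m); z points along the fingers, y is the line along which they close (so a half turn about z gives the same grasp; the last joint's range is limited). The gripper opens to 85 mm and grips with 20 to 120 N. Pads are 22 mm wide; open, the fingers measure 114 mm over their backs; the gripper's body (76 mm by 85 mm) begins 54 mm behind the grasp point. The pads swing forward as they close: fully open they stand 13 mm farther back than shut.
Start: joints at [-1.302, 0.286, 1.577, -0, 1.279, -0.15], TCP at [0.275, -0.617, 0.231] pointing down, gripper open.
Joint ranges: [-2.77, 2.77], [-0.9, 2.22], [0.21, 2.48], [-1.53, 4.67], [0.24, 2.81], [-2.84, 2.84]. Speed limits (rad/s): [2.79, 2.79, 3.14, 3.14, 3.14, 3.14].

### API

Orientations are given as a unit quaternion [x, y, z, w].
In Python, from plant import ctrl gives the robot as it stands. The module is installed in compiled form; this text tells all that it offers.
- The arm moves only by the shell command python3 -m pendant 'ROWS' [OPENING] [FORCE]. ROWS is JSON, a list of rows, each an object of numbers: "dx", "dy", "dz": the shift along the tool's x, y, z in cm; "twist": the turn about the tool's z in degrees. A call has 1 to 10 rows; each row is the pose to reach, as a shift and turn from the pose commanded when the call began, along the tool's axes at that moment; what a row does not reach only later rows make up. A row lasts 1/8 s, in which the tool goes at most 62.5 mm and 10.7 degrees, less where a joint would pass 70% of its speed; a pose out of reach is approached as far as the arm can. A call with a gripper value outside its range is refused whole. OPENING is the opening in per cent of the stroke, from 0 (shut) to 100 (fully open), set as the call begins (- or left out, the last holds). The fingers move at their own pace and stop on an object; FORCE is the grip in N (left out, the last holds). Time passes only in rows, so rows that repeat a pose let the fingers close. It gives the time, the measured TCP pose, the force, the opening and the grip force at its end, in the units of the state.
- ctrl.get_state(): the state, without advancing time (a new reading comes with each control period).
- ctrl.read_camera(name): name is "scene" or "top" or "wrist"; returns a dict with "img" (480x640x3 uint8, red, green, blue), "depth" (480x640 float32, m along the optical axis (not along the pixel's ray), 0 where there is no reading), "camera_matrix" (3x3 intrinsics, pixels), "xyz" and "rotation" of the camera in the world; the wrist camera has in their place "tool_from_camera" (4x4, takes a point from camera to tool coordinates, whose origin is the TCP and whose axes are the flange's). Camera axes: x right, y up, looking along -z (the intrinsics and any distortion apply to the point x, -y, -z); pixel columns grow to the right and rows downward; lengths in m; the calibration is good to about 2 mm. A picture is of the moment at which its call begins: read the wrist's pose just before it.
- ctrl.sign_off(): hands the job in; it is judged then, once.
The state is a dict: "time": time; "qpos": joint angles; "dq": joint speeds; "joint_efforts": joint torques, N m; "eef_pos": TCP position; "tcp_rot": TCP orientation; "contact_force": force on the tool from outside, world axes, zero at the start; "wrist_torque": the same for the moment, N m; "opening": opening from 0.0 (shut) to 1.0 (fully open); "finger_force": force on a finger pad.
Only numpy, scipy, OpenCV 4.12 (cv2) and the standard library are available. Lean on these libraries where they do the work, as an engineer would, in place of code of your own. Each camera call takes 0.05 s, during which the arm holds its last target. There are 200 camera calls.

## Working session

There is one attempt and no reset: what is moved stays moved. The work goes in short steps, Python scripts to look and compute and a shell command to move; the robot and the scene stay as the last step left them, time stands still between calls to the robot, and variables do not carry over. Pictures are saved under pics/ and viewed, at most 10 in all, crops included, and the job is handed in when it is done.

```bash
mkdir -p pics; cat > h.py <<'E'
import numpy as np, cv2
from plant import ctrl
from scipy.spatial.transform import Rotation as R
def cam(n):
    s=ctrl.get_state(); c=ctrl.read_camera(n)
    if n=='wrist':
        T=np.eye(4); T[:3,:3]=R.from_quat(s['tcp_rot']).as_matrix(); T[:3,3]=s['eef_pos']
        T=T@np.array(c['tool_from_camera'])
        c['rotation']=T[:3,:3]; c['xyz']=T[:3,3]
    c['rotation']=np.array(c['rotation']); c['xyz']=np.array(c['xyz'])
    return c
def cloud(c):
    K=np.array(c['camera_matrix']); d=c['depth']; v,u=np.mgrid[:480,:640]
    p=np.stack([(u-K[0,2])/K[0,0]*d,-(v-K[1,2])/K[1,1]*d,-d],-1)
    return p@c['rotation'].T+c['xyz']
def onz(c,u,v,z):
    K=np.array(c['camera_matrix']); r=c['rotation']@np.array([(u-K[0,2])/K[0,0],-(v-K[1,2])/K[1,1],-1])
    return c['xyz']+r*(z-c['xyz'][2])/r[2]
def save(c,f): cv2.imwrite(f,c['img'][:,:,::-1])
E
python3 - <<'E'
from h import *
import pickle
s=ctrl.get_state(); print(s)
for n in('top','scene'):
    c=cam(n); save(c,f'pics/{n}0.png'); pickle.dump(c,open(n+'.pkl','wb')); print(n,c['xyz'],c['rotation'],c['camera_matrix'],c.keys())
E
```

```text
{'time': 0.0, 'qpos': array([-1.30200215e+00,  2.87222988e-01,  1.57818252e+00, -8.30766235e-06,
        1.27859864e+00, -1.50032915e-01]), 'dq': array([-0.00137939, -0.00255508, -0.00117874, -0.00099769, -0.00086715,
        0.00126366]), 'joint_efforts': array([ 6.18960275e-04, -4.05979800e+01, -2.92625320e+01, -1.50031619e-04,
        5.81306987e-03, -1.81615277e-06]), 'eef_pos': array([ 0.27434289, -0.61601188,  0.22990597]), 'tcp_rot': array([ 9.78152038e-01,  2.07887319e-01, -7.55252423e-05, -1.20338560e-03]), 'contact_force': array([ 0.27374994,  0.308896  , -0.89969044]), 'wrist_torque': array([ 0.05803138,  0.00631962, -0.04087901]), 'finger_force': 0.0, 'opening': 0.9991231377815493}
top [0.48732722 0.05927438 1.1946039 ] [-0.026659    0.0257679   0.71298088 -0.70020253] [[484.26007853   0.         307.82555843]
 [  0.         484.26007853 232.95558762]
 [  0.           0.           1.        ]] dict_keys(['img', 'depth', 'camera_matrix', 'xyz', 'rotation'])
scene [ 0.99316248 -0.32086009  0.90861243] [0.27524618 0.12448053 0.40002844 0.86528688] [[498.04394506   0.         327.45598445]
 [  0.         498.04394506 237.25384996]
 [  0.           0.           1.        ]] dict_keys(['img', 'depth', 'camera_matrix', 'xyz', 'rotation'])
```

View pics/top0.png

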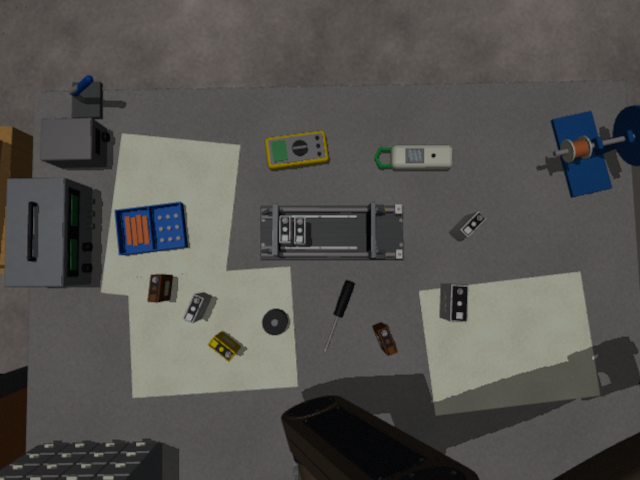

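View pics/scene0.png

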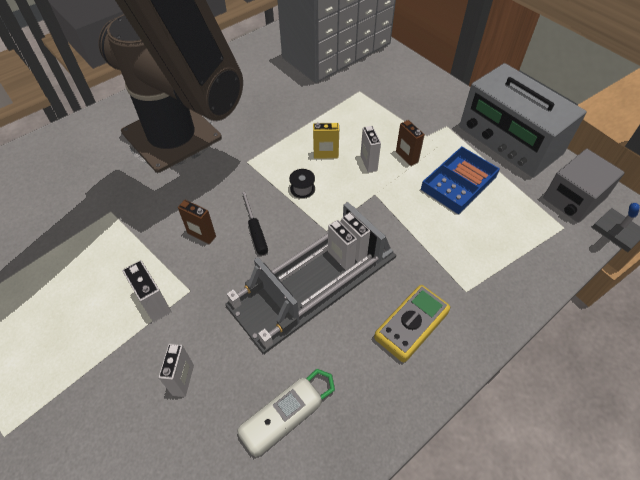

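The top view shows the loose silver cells at (197,306) and (472,224), the big cell at (455,303), and the jig at (332,233). The jig's fixed plate is on the left, which is world +y. Brown and yellow cells are decoys.

```bash
sed -i "s/    c\['rotation'\]=np.array(c\['rotation'\]); /    q=np.array(c['rotation']); c['rotation']=R.from_quat(q).as_matrix() if q.size==4 else q; /" h.py
cat >> h.py <<'E'
def rects(P,z0,z1,amin=40,lim=None):
    m=((P[...,2]>z0)&(P[...,2]<z1)).astype(np.uint8)
    n,L,st,ce=cv2.connectedComponentsWithStats(m,connectivity=4)
    out=[]
    for i in range(1,n):
        if st[i,4]<amin: continue
        q=P[L==i]; (c,wh,a)=cv2.minAreaRect((q[:,:2]*1000).astype(np.float32))
        if max(wh)>250: continue
        if wh[0]<wh[1]: a+=90; wh=wh[::-1]
        print('px',ce[i].round(),'ctr',np.round(c,1),'size',np.round(wh,1),'ang',round(a%180,1),'zmed',round(np.median(q[:,2])*1000,1))
E
python3 - <<'E'
from h import *
import pickle
big=[]
for n in('top','scene'):
    c=pickle.load(open(n+'.pkl','rb')); 
    c['rotation']=R.from_quat(c['rotation']).as_matrix() if c['rotation'].size==4 else c['rotation']
    P=cloud(c); P[c['depth']==0]=0
    print(n); rects(P,.084,.106)
    if n=='top':
        for u,v in((197,306),(472,224),(300,230),(372,233)):
            big.append(cv2.resize(c['img'][v-25:v+25,u-33:u+33],(400,300),interpolation=cv2.INTER_CUBIC))
        I=np.vstack([np.hstack(big[:2]),np.hstack(big[2:])]); cv2.imwrite('pics/crop.png',I[:,:,::-1])
        for z,nm,u,v in((.012,'base corners',260,206),):
            pass
        print('corners',[onz(c,u,v,.012)[:2].round(3) for u,v in((261,206),(261,260),(404,206),(404,260))])
E
```

```text
top
px [76. 89.] ctr [917.9 594.5] size [37.7 13.7] ang 89.0 zmed 94.7
px [619. 123.] ctr [ 811.1 -663.1] size [43.6  6.8] ang 11.7 zmed 96.5
px [ 66. 138.] ctr [801.1 618.4] size [121.8 101.3] ang 90.0 zmed 90.2
px [628. 154.] ctr [ 736.6 -679.3] size [49.1  7.3] ang 15.0 zmed 95.2
px [ 74. 233.] ctr [581.1 592.3] size [236.8   8.3] ang 0.2 zmed 96.0
px [372. 230.] ctr [575.4 -92.3] size [123.5  25.2] ang 179.7 zmed 101.9
px [275. 229.] ctr [579. 138.] size [113.7  26.6] ang 179.3 zmed 101.7
px [472. 223.] ctr [ 584.2 -315.2] size [63.4 26.5] ang 134.7 zmed 97.5
px [154. 288.] ctr [451.5 409.8] size [62.  27.4] ang 173.1 zmed 96.8
px [458. 303.] ctr [ 405.5 -277.3] size [83.9 41.9] ang 176.4 zmed 93.2
px [193. 308.] ctr [405.  322.1] size [62.1 26.5] ang 155.3 zmed 96.7
px [387. 340.] ctr [ 325.  -112.6] size [62.6 26.6] ang 20.6 zmed 97.3
px [221. 347.] ctr [314.8 259.2] size [61.8 26.8] ang 51.5 zmed 96.8
corners [array([0.644, 0.174]), array([0.511, 0.175]), array([ 0.637, -0.178]), array([ 0.505, -0.173])]
scene
px [48. 16.] ctr [-569.8  -52.2] size [36.4 30. ] ang 179.2 zmed 94
[... 300 characters left out ...]
0.] ctr [ 36.6 -16.9] size [118.6  50.2] ang 66.4 zmed 94.6
px [412. 131.] ctr [451.2 408. ] size [63.6 29.1] ang 174.3 zmed 96.0
px [326. 128.] ctr [313.6 258.3] size [61.5 32.1] ang 53.6 zmed 96.1
px [371. 137.] ctr [404.5 320.6] size [64.8 27. ] ang 155.1 zmed 96.4
px [590. 174.] ctr [800.  617.2] size [125.2 100.7] ang 90.1 zmed 89.9
px [193. 210.] ctr [ 324.5 -113.8] size [64.9 26.6] ang 20.2 zmed 96.6
px [358. 230.] ctr [578.  106.8] size [118.5  84.8] ang 178.6 zmed 100.3
px [275. 284.] ctr [574.2 -93.4] size [126.7  25.1] ang 178.8 zmed 100.8
px [141. 281.] ctr [ 404.8 -278.3] size [85.4 39.9] ang 176.0 zmed 93.2
px [171. 363.] ctr [ 583.2 -316.4] size [62.3 26.8] ang 134.0 zmed 96.8
```

View pics/crop.png

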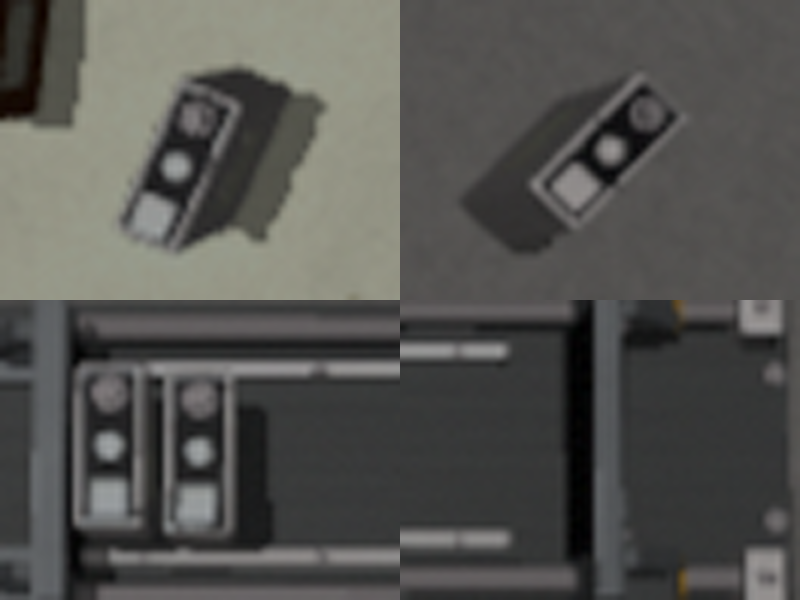

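Both loose cells have their post at the up-right end in the image: yaw about -24.7° for the left one and -45.5° for the right one. In the jig the posts are toward world +x. Next I measure the jig cells and the stop.

```bash
python3 - <<'E'
from h import *
import pickle
for n in('top','scene'):
    c=pickle.load(open(n+'.pkl','rb')); 
    c['rotation']=R.from_quat(c['rotation']).as_matrix() if c['rotation'].size==4 else c['rotation']
    P=cloud(c); P[c['depth']==0]=0
    print(n); rects(P,.1055,.1125,25); print('plates'); rects(P,.099,.1045,25)
E
```

```text
top
px [631. 153.] ctr [ 735.9 -678.9] size [50.5  5.5] ang 11.3 zmed 108.4
px [284. 228.] ctr [579.2 112.3] size [61.3 25. ] ang 179.2 zmed 108.8
px [299. 230.] ctr [576.3  79.7] size [61.9 25. ] ang 176.7 zmed 109.4
px [138. 459.] ctr [ 82.8 441.7] size [49.4 10.3] ang 75.7 zmed 109.5
plates
px [372. 212.] ctr [613.7 -87.7] size [45.9 11.3] ang 178.1 zmed 102.5
px [275. 231.] ctr [574.3 134.6] size [104.2  13.7] ang 178.8 zmed 101.9
px [373. 241.] ctr [550.  -87.1] size [72.6 14. ] ang 178.7 zmed 102.5
px [468. 230.] ctr [ 568.5 -301.8] size [16.4 14.7] ang 143.5 zmed 101.3
px [ 72. 273.] ctr [488.9 591.7] size [38.1  4.7] ang 171.4 zmed 101.3
px [390. 349.] ctr [ 308.6 -120.3] size [18.9 12.7] ang 132.6 zmed 100.9
scene
px [47. 11.] ctr [-559.6  -51.9] size [29.4 10.9] ang 92.2 zmed 109.2
px [379.  19.] ctr [ 82.7 654.7] size [59.6  8.5] ang 87.5 zmed 108.7
px [12. 24.] ctr [-559.4 -152. ] size [29.7 13.6] ang 86.8 zmed 109.1
px [360.  28.] ctr [ 83.7 582.5] size [74.3  8.8] ang 88.9 zmed 109.5
px [300.  40.] ctr [ 19.7 419.3] size [91.  6.] ang 1.0 zmed 109.3
px [345.  36.] ctr [
[... 561 characters left out ...]
47.] ctr [ 83.4 465.2] size [55.6  8.1] ang 89.5 zmed 101.2
px [619.  54.] ctr [ 609.5 1038.8] size [37.3  9.8] ang 173.3 zmed 102.2
px [486. 109.] ctr [523.3 589.7] size [37.2  6. ] ang 3.3 zmed 103.0
px [511. 126.] ctr [597.5 589.4] size [82.5  8.1] ang 179.3 zmed 102.0
px [533. 140.] ctr [659.9 589.8] size [33.2  8.5] ang 2.6 zmed 101.7
px [184. 204.] ctr [ 305.5 -119.8] size [15.4 15. ] ang 37.1 zmed 100.5
px [364. 221.] ctr [578.  134.8] size [116.7  15.1] ang 177.9 zmed 102.1
px [363. 236.] ctr [607.4 108.2] size [25.4  9. ] ang 66.8 zmed 101.5
px [276. 281.] ctr [574.1 -88.2] size [126.3  14.2] ang 179.1 zmed 102.1
px [172. 349.] ctr [ 569.6 -304.1] size [18.3  9.6] ang 0.9 zmed 100.5
```

```bash
cat >> h.py <<'E'
def go(x,y,z,ang):
    "rows for world target in mm/deg of tool x (tool pointing down)"
    s=ctrl.get_state(); M=R.from_quat(s['tcp_rot']).as_matrix()
    d=M.T@(np.array([x,y,z])/1000-s['eef_pos'])*100
    a=np.degrees(np.arctan2(M[1,0],M[0,0])); t=-((ang-a+180)%360-180)
    print('dx dy dz cm',d.round(2),'twist',round(t,1),'| now',(s['eef_pos']*1000).round(1),'ang',round(a,1),'tilt',np.degrees(np.arccos(-M[2,2])).round(2),'t',round(s['time'],2),'F',s['contact_force'].round(1),'op',round(s['opening'],2))
E
python3 -c "
from h import *
go(583.5,-315.8,220,134.5)"
```

```text
dx dy dz cm [ 40.45 -14.86   1.05] twist -110.5 | now [ 274.4 -616.1  230.1] ang 24.0 tilt 0.13 t 0.1 F [0.1 0.5 0.9] op 1.0
```

```bash
python3 -m pendant '[{"dx":5,"dy":-1.8,"dz":1,"twist":-10},{"dx":10,"dy":-3.7,"dz":1,"twist":-20},{"dx":15,"dy":-5.5,"dz":1,"twist":-30},{"dx":20,"dy":-7.4,"dz":1,"twist":-40},{"dx":25,"dy":-9.2,"dz":1,"twist":-50},{"dx":30,"dy":-11,"dz":1,"twist":-60},{"dx":35,"dy":-12.9,"dz":1,"twist":-70},{"dx":40.4,"dy":-14.9,"dz":1,"twist":-80},{"dx":40.4,"dy":-14.9,"dz":1,"twist":-90},{"dx":40.4,"dy":-14.9,"dz":1,"twist":-100}]' 65 40
python3 -c "
from h import *
go(583.5,-315.8,220,134.5)"
```

```text
time: 1.35
eef_pos: [0.5834, -0.3149, 0.2204]
tcp_rot: [0.466, 0.885, 0.0, -0.001]
contact_force: [-0.0, -1.0, -0.4]
opening: 0.653
finger_force: 0.0
dx dy dz cm [-0.08 -0.05  0.04] twist -10.1 | now [ 583.4 -314.9  220.4] ang 124.4 tilt 0.09 t 1.35 F [-0.  -1.  -0.4] op 0.65
```

```bash
python3 -m pendant '[{"twist":-10},{"twist":-10},{"twist":-10}]'
python3 - <<'E'
from h import *
c=cam('wrist'); save(c,'pics/w1.png'); P=cloud(c); P[c['depth']==0]=0
rects(P,.084,.104,400)
go(583.5,-315.8,51,134.5)
E
```

```text
px [126.  36.] ctr [ 405.9 -277. ] size [83.6 40.4] ang 175.8 zmed 92.0
px [317. 225.] ctr [ 583.6 -314.9] size [61.8 26.1] ang 133.8 zmed 96.1
dx dy dz cm [-8.000e-02  1.000e-02  1.695e+01] twist -9.9 | now [ 583.2 -315.3  220.5] ang 124.6 tilt 0.08 t 1.4 F [-0.4 -0.1  0. ] op 0.65$[0]: bad value
```

View pics/w1.png

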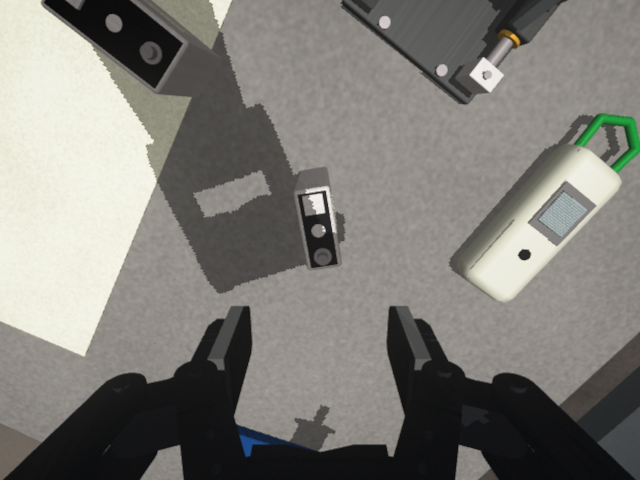

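The wrist view shows the cell at (317,225), centre (583.6,-314.9), yaw 134, with its top at z=96 as expected. I align, then descend.

```bash
python3 -m pendant '[{"dx":0,"dy":0,"dz":0,"twist":-9.6},{"dx":0,"dy":0,"dz":5,"twist":-9.6},{"dx":0,"dy":0,"dz":9,"twist":-9.6},{"dx":0,"dy":0,"dz":12.5,"twist":-9.6},{"dx":0,"dy":0,"dz":15,"twist":-9.6},{"dx":0,"dy":0,"dz":16.9,"twist":-9.6},{"dx":0,"dy":0,"dz":16.9,"twist":-9.6}]'
python3 -m pendant '[{"dx":0,"dy":0,"dz":0,"twist":0},{"dx":0,"dy":0,"dz":0,"twist":0},{"dx":0,"dy":0,"dz":0,"twist":0},{"dx":0,"dy":0,"dz":0,"twist":0},{"dx":0,"dy":0,"dz":0,"twist":0},{"dx":0,"dy":0,"dz":0,"twist":0}]' 15 40
```

```text
time: 2.28
eef_pos: [0.5818, -0.3155, 0.0503]
tcp_rot: [0.395, 0.919, 0.0, -0.002]
contact_force: [0.4, -0.1, -0.5]
opening: 0.65
finger_force: 0.0
time: 3.02
eef_pos: [0.5841, -0.3169, 0.0542]
tcp_rot: [0.394, 0.919, -0.0, 0.002]
contact_force: [0.5, 0.5, 5.4]
opening: 0.304
finger_force: 40.5
```

```bash
python3 -m pendant '[{"dx":0,"dy":0,"dz":-1.5,"twist":0},{"dx":0,"dy":0,"dz":-4,"twist":0},{"dx":0,"dy":0,"dz":-8,"twist":0},{"dx":0,"dy":0,"dz":-12,"twist":0},{"dx":0,"dy":0,"dz":-14.5,"twist":0},{"dx":0,"dy":0,"dz":-14.5,"twist":0}]'
python3 -c "
from h import *
go(574.6,25,195,179)"
```

```text
time: 3.78
eef_pos: [0.5837, -0.3168, 0.1998]
tcp_rot: [0.394, 0.919, -0.001, 0.002]
contact_force: [-0.1, 0.2, -2.3]
opening: 0.299
finger_force: 39.6
dx dy dz cm [25.38 22.91  0.39] twist -45.4 | now [ 583.7 -316.8  199.8] ang 133.6 tilt 0.24 t 3.77 F [-0.1  0.2 -2.3] op 0.3
```

```bash
python3 -m pendant '[{"dx":3.2,"dy":2.9,"dz":0,"twist":-6},{"dx":6.4,"dy":5.8,"dz":0,"twist":-12},{"dx":9.6,"dy":8.7,"dz":0,"twist":-18},{"dx":12.8,"dy":11.6,"dz":0,"twist":-24},{"dx":16,"dy":14.4,"dz":0,"twist":-30},{"dx":19.2,"dy":17.3,"dz":0,"twist":-36},{"dx":22.3,"dy":20.1,"dz":0,"twist":-42},{"dx":25.4,"dy":22.9,"dz":0,"twist":-45.4},{"dx":25.4,"dy":22.9,"dz":0,"twist":-45.4},{"dx":25.4,"dy":22.9,"dz":0,"twist":-45.4}]'
python3 - <<'E'
from h import *
go(574.6,25,66,179)
c=cam('wrist'); save(c,'pics/w2.png'); P=cloud(c); P[c['depth']==0]=0
np.save('P2.npy',P)
rects(P,.1055,.1115,200)
# profile along x of rails: heights at several y
for y in (50,0,-30):
    m=(abs(P[...,1]*1000-y)<6)&(P[...,2]<.04)&(P[...,2]>.005)
    q=P[m]*1000
    h=[(x,round(np.median(q[abs(q[:,0]-x)<1.5,2]),0)) for x in range(520,632,2) if (abs(q[:,0]-x)<1.5).sum()>3]
    print(y,h)
E
```

```text
time: 5.03
eef_pos: [0.5727, 0.0255, 0.1955]
tcp_rot: [0.009, 1.0, -0.0, -0.002]
contact_force: [-0.3, -0.8, -2.7]
opening: 0.301
finger_force: 40.2
dx dy dz cm [-0.23 -0.04 12.95] twist 0.0 | now [572.7  25.5 195.5] ang 179.0 tilt 0.18 t 5.03 F [-0.3 -0.8 -2.7] op 0.3
px [405. 245.] ctr [576.   79.9] size [61.7 26.1] ang 177.7 zmed 108.1
px [457. 249.] ctr [579.1 112.7] size [61.8 26.1] ang 178.2 zmed 108.2
50 [(520, np.float64(33.0)), (522, np.float64(36.0)), (524, np.float64(37.0)), (526, np.float64(36.0)), (528, np.float64(35.0)), (532, np.float64(12.0)), (534, np.float64(11.0)), (536, np.float64(13.0)), (538, np.float64(23.0)), (540, np.float64(26.0)), (542, np.float64(25.0)), (544, np.float64(25.0)), (546, np.float64(12.0)), (548, np.float64(12.0)), (550, np.float64(12.0)), (552, np.float64(12.0)), (554, np.float64(12.0)), (556, np.float64(12.0)), (558, np.float64(12.0)), (560, np.float64(12.0)), (562, np.float64(12.0)), (564, np.float64(12.0)), (566, np.float64(12.0)), (568, np.float64(12.0)), (570, np.float64(12.0)), (572, np.float64(12.0)), (574, np.float64(12.0)), (576, np.
[... 2323 characters left out ...]
 (574, np.float64(11.0)), (576, np.float64(12.0)), (578, np.float64(12.0)), (580, np.float64(11.0)), (582, np.float64(12.0)), (584, np.float64(12.0)), (586, np.float64(12.0)), (588, np.float64(12.0)), (590, np.float64(12.0)), (592, np.float64(12.0)), (594, np.float64(12.0)), (596, np.float64(12.0)), (598, np.float64(12.0)), (600, np.float64(12.0)), (602, np.float64(12.0)), (604, np.float64(12.0)), (606, np.float64(12.0)), (608, np.float64(12.0)), (610, np.float64(13.0)), (612, np.float64(20.0)), (614, np.float64(26.0)), (616, np.float64(26.0)), (618, np.float64(25.0)), (622, np.float64(12.0)), (624, np.float64(12.0)), (626, np.float64(33.0)), (628, np.float64(34.0)), (630, np.float64(36.0))]
```

View pics/w2.png

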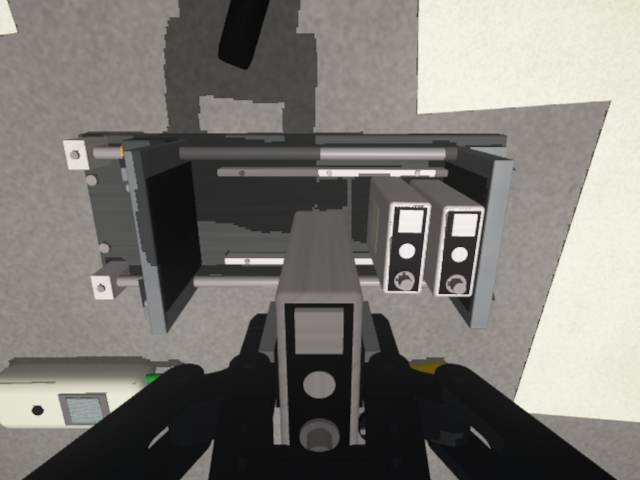

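The view shows the held cell at (320,370), post toward the camera (+x), matching the jig cells at (407,245) and (459,250). The rails' centre line is at x≈578 at y=25. I'll check the held cell itself.

```bash
python3 - <<'E'
from h import *
P=np.load('P2.npy')
Q=P[290:450,260:380]; q=Q[(Q[...,2]>.15)]*1000
t=q[abs(q[:,2]-np.percentile(q[:,2],60))<4]; print('top z',np.median(t[:,2]))
t=t[t[:,2]>np.median(t[:,2])-3]
(c,wh,a)=cv2.minAreaRect(t[:,:2].astype(np.float32)); print(c,wh,a,'xmin',np.percentile(t[:,0],1),t[:,0].min(),'y',np.percentile(t[:,1],[1,99]))
w=q[(q[:,2]<225)]; print('end face x by z',[(z,round(np.median(w[abs(w[:,2]-z)<5,0]),1)) for z in range(150,225,15) if (abs(w[:,2]-z)<5).any()])
w=w[abs(w[:,2]-200)<20]; print('end face yaw',np.degrees(np.polyfit(w[:,1],w[:,0],1)[0]))
go(578,25,66,179)
E
```

```text
top z 237.5676210408393
(569.5509643554688, 25.479488372802734) (36.80304718017578, 58.204341888427734) 89.1299057006836 xmin 541.4913610850848 540.403971908097 y [10.44465517 40.56582708]
end face x by z [(195, np.float64(563.8)), (210, np.float64(563.8))]
end face yaw 1.5626376214586983
dx dy dz cm [-5.300e-01  1.000e-02  1.299e+01] twist -0.1 | now [573.   25.  195.9] ang 178.9 tilt 0.14 t 5.08 F [ 0.3  0.1 -2.6] op 0.3
```

```bash
python3 -m pendant '[{"dx":-0.6,"dy":0,"dz":0,"twist":0},{"dx":-0.6,"dy":0,"dz":4,"twist":0},{"dx":-0.6,"dy":0,"dz":8,"twist":0},{"dx":-0.6,"dy":0,"dz":10.5,"twist":0},{"dx":-0.6,"dy":0,"dz":11.5,"twist":0},{"dx":-0.6,"dy":0,"dz":12.3,"twist":0},{"dx":-0.6,"dy":0,"dz":12.8,"twist":0},{"dx":-0.6,"dy":0,"dz":12.8,"twist":0}]'
```

```text
time: 6.08
eef_pos: [0.5801, 0.0255, 0.0698]
tcp_rot: [0.009, 1.0, -0.0, 0.0]
contact_force: [-0.1, -0.4, -2.1]
opening: 0.299
finger_force: 40.2
```

```bash
python3 -m pendant '[{"dx":0,"dy":0,"dz":0.1,"twist":0},{"dx":0,"dy":0,"dz":0.2,"twist":0},{"dx":0,"dy":0,"dz":0.2,"twist":0}]'; python3 -m pendant '[{"dx":0,"dy":0,"dz":0.1,"twist":0},{"dx":0,"dy":0,"dz":0.1,"twist":0}]'
```

```text
time: 6.45
eef_pos: [0.5798, 0.0256, 0.0675]
tcp_rot: [0.009, 1.0, -0.0, 0.0]
contact_force: [-0.3, -0.2, -3.5]
opening: 0.299
finger_force: 40.2
time: 6.7
eef_pos: [0.5797, 0.0256, 0.0663]
tcp_rot: [0.009, 1.0, -0.0, -0.0]
contact_force: [-1.0, 0.2, -3.5]
opening: 0.302
finger_force: 40.2
```

```bash
python3 -m pendant '[{"dx":0,"dy":0,"dz":0.1,"twist":0},{"dx":0,"dy":0,"dz":0.1,"twist":0}]'; python3 -m pendant '[{"dx":0,"dy":0,"dz":0.1,"twist":0},{"dx":0,"dy":0,"dz":0.1,"twist":0}]'
```

```text
time: 6.95
eef_pos: [0.5798, 0.0255, 0.0662]
tcp_rot: [0.009, 1.0, -0.0, -0.0]
contact_force: [-2.7, 0.4, 5.1]
opening: 0.299
finger_force: 41.0
time: 7.2
eef_pos: [0.5799, 0.0255, 0.0662]
tcp_rot: [0.009, 1.0, -0.0, -0.0]
contact_force: [-6.0, 0.2, 9.4]
opening: 0.3
finger_force: 41.9
```

```bash
python3 -m pendant '[{"dx":0,"dy":0,"dz":-0.1,"twist":0},{"dx":0,"dy":0,"dz":-0.1,"twist":0},{"dx":0,"dy":0,"dz":-0.1,"twist":0},{"dx":0,"dy":0,"dz":-0.1,"twist":0}]' 46
python3 -m pendant '[{"dx":0,"dy":0,"dz":-3,"twist":0},{"dx":0,"dy":0,"dz":-6,"twist":0},{"dx":0,"dy":0,"dz":-11,"twist":0},{"dx":0,"dy":0,"dz":-16,"twist":0},{"dx":0,"dy":0,"dz":-16,"twist":0}]'
python3 - <<'E'
from h import *
c=cam('wrist'); save(c,'pics/w3.png'); P=cloud(c); P[c['depth']==0]=0
rects(P,.1055,.1115,200)
go(405,321.5,225,155.2)
E
```

```text
time: 7.7
eef_pos: [0.5797, 0.0255, 0.0651]
tcp_rot: [0.009, 1.0, -0.0, -0.0]
contact_force: [0.5, -0.0, 0.9]
opening: 0.459
finger_force: 0.0
time: 8.32
eef_pos: [0.5827, 0.0253, 0.2313]
tcp_rot: [0.009, 1.0, -0.001, 0.006]
contact_force: [0.4, 0.8, -0.2]
opening: 0.461
finger_force: 0.0
px [396. 213.] ctr [576.   79.8] size [61.5 26. ] ang 177.8 zmed 108.1
px [442. 216.] ctr [579.  112.7] size [61.6 26. ] ang 178.6 zmed 108.2
px [319. 218.] ctr [578.9  25.1] size [61.7 25.8] ang 179.7 zmed 108.1
dx dy dz cm [18.12 29.29  0.19] twist 23.8 | now [581.   25.5 228. ] ang 179.0 tilt 0.31 t 8.38 F [ 0.1  0.4 -1.2] op 0.46
```

View pics/w3.png

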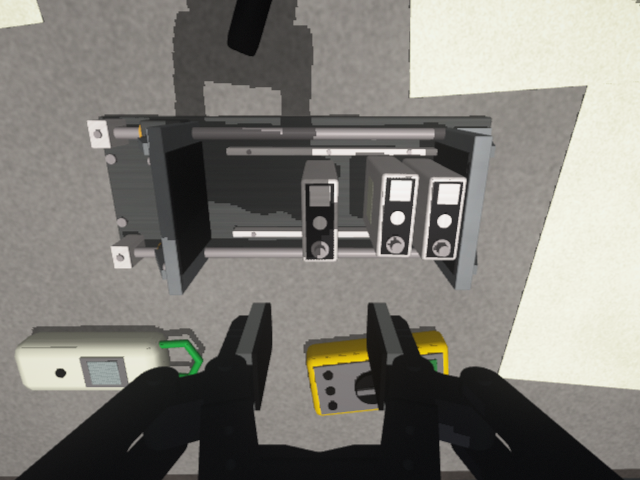

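The placed cell at (319,215) stands upright between the rails, top at 108, post on the same side as its neighbours. Now the left cell.

```bash
python3 -m pendant '[{"dx":3,"dy":4.9,"dz":0,"twist":4},{"dx":6,"dy":9.8,"dz":0,"twist":8},{"dx":9,"dy":14.6,"dz":0,"twist":12},{"dx":12,"dy":19.5,"dz":0,"twist":16},{"dx":15,"dy":24.4,"dz":0,"twist":20},{"dx":18.1,"dy":29.3,"dz":0,"twist":23.8},{"dx":18.1,"dy":29.3,"dz":0,"twist":23.8},{"dx":18.1,"dy":29.3,"dz":0,"twist":23.8}]' 65
python3 - <<'E'
from h import *
c=cam('wrist'); P=cloud(c); P[c['depth']==0]=0
rects(P,.084,.104,400)
go(405,321.5,54,155.2)
E
```

```text
time: 9.38
eef_pos: [0.4034, 0.3211, 0.2237]
tcp_rot: [0.214, 0.977, -0.001, -0.001]
contact_force: [-0.4, 0.1, -0.2]
opening: 0.648
finger_force: 0.0
px [186. 148.] ctr [314.5 260.6] size [61.7 26.2] ang 51.0 zmed 96.0
px [322. 223.] ctr [404.3 323.3] size [61.6 26. ] ang 155.4 zmed 96.1
px [454. 230.] ctr [451.1 410.6] size [62.  26.7] ang 173.9 zmed 96.0
px [164. 463.] ctr [547.3 100.6] size [31.9 20.8] ang 118.2 zmed 96.1
dx dy dz cm [-0.08  0.15 17.01] twist -0.0 | now [403.9 320.7 224.1] ang 155.2 tilt 0.13 t 9.43 F [ 0.3 -0.4  0.1] op 0.65
```

```bash
python3 -m pendant '[{"dx":0,"dy":0.15,"dz":5,"twist":0},{"dx":0,"dy":0.15,"dz":9,"twist":0},{"dx":0,"dy":0.15,"dz":12.5,"twist":0},{"dx":0,"dy":0.15,"dz":15,"twist":0},{"dx":0,"dy":0.15,"dz":16.8,"twist":0},{"dx":0,"dy":0.15,"dz":16.8,"twist":0}]'
python3 -m pendant '[{"dx":0,"dy":0,"dz":0,"twist":0},{"dx":0,"dy":0,"dz":0,"twist":0},{"dx":0,"dy":0,"dz":0,"twist":0},{"dx":0,"dy":0,"dz":0,"twist":0},{"dx":0,"dy":0,"dz":0,"twist":0},{"dx":0,"dy":0,"dz":0,"twist":0}]' 15 40
python3 -m pendant '[{"dx":0,"dy":0,"dz":-1.5,"twist":0},{"dx":0,"dy":0,"dz":-4,"twist":0},{"dx":0,"dy":0,"dz":-8,"twist":0},{"dx":0,"dy":0,"dz":-12,"twist":0},{"dx":0,"dy":0,"dz":-16,"twist":0},{"dx":0,"dy":0,"dz":-19,"twist":0},{"dx":0,"dy":0,"dz":-19,"twist":0}]'
python3 -c "
from h import *
go(578,-29,245,179)"
```

```text
time: 10.18
eef_pos: [0.4041, 0.3217, 0.0559]
tcp_rot: [0.216, 0.976, -0.001, -0.001]
contact_force: [-0.8, -0.2, 1.0]
opening: 0.652
finger_force: 0.0
time: 10.92
eef_pos: [0.4056, 0.3234, 0.0588]
tcp_rot: [0.215, 0.977, 0.001, 0.001]
contact_force: [0.0, -2.8, 5.7]
opening: 0.294
finger_force: 42.2
time: 11.8
eef_pos: [0.4052, 0.3237, 0.2499]
tcp_rot: [0.215, 0.977, 0.002, 0.002]
contact_force: [0.2, 1.6, -4.4]
opening: 0.298
finger_force: 41.3
dx dy dz cm [-30.47 -24.78   0.47] twist -23.8 | now [405.2 323.7 249.9] ang 155.2 tilt 0.31 t 11.8 F [ 0.2  1.6 -4.4] op 0.3
```

```bash
python3 -m pendant '[{"dx":-3.8,"dy":-3.1,"dz":0,"twist":-3},{"dx":-7.6,"dy":-6.2,"dz":0,"twist":-6},{"dx":-11.4,"dy":-9.3,"dz":0,"twist":-9},{"dx":-15.2,"dy":-12.4,"dz":0,"twist":-12},{"dx":-19,"dy":-15.5,"dz":0,"twist":-15},{"dx":-22.8,"dy":-18.6,"dz":0,"twist":-18},{"dx":-26.6,"dy":-21.7,"dz":0,"twist":-21},{"dx":-30.5,"dy":-24.8,"dz":0,"twist":-23.8},{"dx":-30.5,"dy":-24.8,"dz":0,"twist":-23.8},{"dx":-30.5,"dy":-24.8,"dz":0,"twist":-23.8}]'
python3 - <<'E'
from h import *
go(578,-29,70,179)
c=cam('wrist'); P=cloud(c); P[c['depth']==0]=0
rects(P,.1055,.1115,200); rects(P,.0985,.1045,200)
Q=P[290:450,260:380]; q=Q[(Q[...,2]>.2)]*1000
t=q[abs(q[:,2]-np.percentile(q[:,2],60))<4]; print('top z',np.median(t[:,2]))
t=t[t[:,2]>np.median(t[:,2])-3]
print('xmin',t[:,0].min(),np.percentile(t[:,0],1),'y',t[:,1].min(),t[:,1].max())
E
```

```text
time: 13.05
eef_pos: [0.576, -0.0295, 0.2447]
tcp_rot: [0.009, 1.0, 0.001, -0.002]
contact_force: [0.4, -0.4, -4.4]
opening: 0.302
finger_force: 41.5
dx dy dz cm [-0.28  0.02 17.47] twist -0.0 | now [576.  -29.5 244.7] ang 179.0 tilt 0.28 t 13.05 F [ 0.4 -0.4 -4.4] op 0.3
px [464. 218.] ctr [576.2  79.5] size [62. 26.] ang 177.8 zmed 108.1
px [508. 221.] ctr [579.  112.7] size [61.7 26.1] ang 178.4 zmed 108.2
px [391. 223.] ctr [578.7  25. ] size [61.4 26. ] ang 179.0 zmed 108.1
px [244. 215.] ctr [575.3 -87. ] size [125.7  14.2] ang 178.8 zmed 101.4
px [535. 216.] ctr [579.9 135.1] size [115.9  15.5] ang 178.6 zmed 101.6
px [449. 210.] ctr [571.5  68.9] size [64.4 21.1] ang 157.5 zmed 101.5
px [491. 216.] ctr [574.9 102.4] size [65.3 22.2] ang 158.2 zmed 101.5
top z 282.12982877401674
xmin 545.312111142417 546.3945298937612 y -48.48011026640232 -10.482249788701035
```

```bash
python3 -m pendant '[{"dx":0,"dy":0,"dz":5,"twist":0},{"dx":0,"dy":0,"dz":9,"twist":0},{"dx":0,"dy":0,"dz":12.5,"twist":0},{"dx":0,"dy":0,"dz":15,"twist":0},{"dx":0,"dy":0,"dz":16.2,"twist":0},{"dx":0,"dy":0,"dz":16.8,"twist":0},{"dx":0,"dy":0,"dz":17.2,"twist":0},{"dx":0,"dy":0,"dz":17.2,"twist":0},{"dx":0,"dy":0,"dz":17.2,"twist":0}]'
python3 -m pendant '[{"dx":0,"dy":0,"dz":0.1,"twist":0},{"dx":0,"dy":0,"dz":0.1,"twist":0}]';python3 -m pendant '[{"dx":0,"dy":0,"dz":0.1,"twist":0},{"dx":0,"dy":0,"dz":0.1,"twist":0}]'
```

```text
time: 14.22
eef_pos: [0.5779, -0.0302, 0.0762]
tcp_rot: [0.009, 1.0, -0.0, 0.001]
contact_force: [0.2, -0.4, -3.7]
opening: 0.299
finger_force: 41.4
time: 14.48
eef_pos: [0.5774, -0.0301, 0.0745]
tcp_rot: [0.009, 1.0, -0.0, 0.0]
contact_force: [-0.2, 0.0, -3.6]
opening: 0.298
finger_force: 41.4
time: 14.72
eef_pos: [0.5772, -0.0301, 0.0732]
tcp_rot: [0.009, 1.0, 0.0, -0.0]
contact_force: [-0.3, -0.2, -4.0]
opening: 0.296
finger_force: 41.4
```

```bash
python3 -m pendant '[{"dx":0,"dy":0,"dz":0.1,"twist":0},{"dx":0,"dy":0,"dz":0.2,"twist":0}]'; python3 -m pendant '[{"dx":0,"dy":0,"dz":0.1,"twist":0},{"dx":0,"dy":0,"dz":0.1,"twist":0}]'
```

```text
time: 14.98
eef_pos: [0.5773, -0.0301, 0.0713]
tcp_rot: [0.009, 1.0, -0.0, 0.0]
contact_force: [0.1, 1.1, -2.9]
opening: 0.298
finger_force: 41.4
time: 15.22
eef_pos: [0.5774, -0.0301, 0.071]
tcp_rot: [0.009, 1.0, -0.0, -0.0]
contact_force: [-2.5, 0.8, 0.9]
opening: 0.299
finger_force: 42.0
```

Touching the base plate. I release and lift.

```bash
python3 -m pendant '[{"dx":0,"dy":0,"dz":0,"twist":0},{"dx":0,"dy":0,"dz":0,"twist":0},{"dx":0,"dy":0,"dz":0,"twist":0},{"dx":0,"dy":0,"dz":0,"twist":0}]' 46
python3 -m pendant '[{"dx":0,"dy":0,"dz":-3,"twist":0},{"dx":0,"dy":0,"dz":-6,"twist":0},{"dx":0,"dy":0,"dz":-11,"twist":0},{"dx":0,"dy":0,"dz":-16,"twist":0},{"dx":0,"dy":0,"dz":-16,"twist":0}]'
python3 - <<'E'
from h import *
c=cam('wrist'); save(c,'pics/w4.png'); P=cloud(c); P[c['depth']==0]=0
rects(P,.1055,.1115,200)
go(575,-130,200,179)
E
```

```text
time: 15.72
eef_pos: [0.5774, -0.0301, 0.0704]
tcp_rot: [0.009, 1.0, -0.0, 0.0]
contact_force: [-0.2, 0.2, -1.0]
opening: 0.459
finger_force: 0.0
time: 16.35
eef_pos: [0.5803, -0.0306, 0.2366]
tcp_rot: [0.009, 1.0, -0.001, 0.006]
contact_force: [0.1, 1.4, -0.1]
opening: 0.457
finger_force: 0.0
px [472. 213.] ctr [575.9  79.6] size [61.4 26.2] ang 177.7 zmed 108.1
px [319. 216.] ctr [576.3 -30.7] size [62.  25.8] ang 179.0 zmed 108.0
px [518. 216.] ctr [579.  112.7] size [61.5 26.5] ang 178.1 zmed 108.2
px [396. 218.] ctr [579.  25.] size [61.6 26. ] ang 179.1 zmed 108.1
dx dy dz cm [ 0.21 -9.97  3.33] twist -0.0 | now [578.7 -30.3 233.2] ang 179.0 tilt 0.33 t 16.4 F [-0.6  1.   0. ] op 0.46
```

View pics/w4.png

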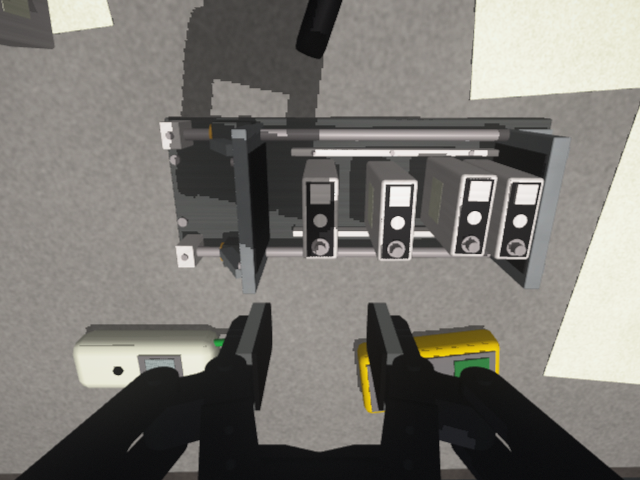

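All four cells stand upright with their posts on the same side, at (320,215), (396,218), (472,213) and (518,216). The stop plate is at (247,210). I check camera clearance before pushing.

```bash
python3 - <<'E'
from h import *
c=ctrl.read_camera('wrist'); print(np.array(c['tool_from_camera']).round(3))
go(575.5,-130,200,89)
E
```

```text
[[-0.     0.946  0.325  0.082]
 [ 1.     0.    -0.    -0.   ]
 [-0.     0.325 -0.946 -0.142]
 [ 0.     0.     0.     1.   ]]
dx dy dz cm [  0.02 -10.     3.08] twist 90.0 | now [577.4 -30.1 230.8] ang 179.0 tilt 0.07 t 16.45 F [ 0.8  0.1 -0.3] op 0.46
```

```bash
python3 -m pendant '[{"dx":0,"dy":-3,"dz":0,"twist":10},{"dx":0,"dy":-6,"dz":0,"twist":20},{"dx":0,"dy":-10,"dz":0,"twist":30},{"dx":0.2,"dy":-10,"dz":0,"twist":40},{"dx":0.2,"dy":-10,"dz":0,"twist":50},{"dx":0.2,"dy":-10,"dz":0,"twist":60},{"dx":0.2,"dy":-10,"dz":0,"twist":70},{"dx":0.2,"dy":-10,"dz":0,"twist":80},{"dx":0.2,"dy":-10,"dz":0,"twist":90},{"dx":0.2,"dy":-10,"dz":0,"twist":90}]' 0 40
python3 -c "
from h import *
go(575,-130,60,89)"
```

```text
time: 17.7
eef_pos: [0.5725, -0.1296, 0.2278]
tcp_rot: [0.713, 0.702, -0.001, -0.002]
contact_force: [-0.0, -0.5, -0.1]
opening: -0.001
finger_force: 0.0
dx dy dz cm [-0.06  0.31 16.78] twist 0.1 | now [ 572.5 -129.6  227.8] ang 89.1 tilt 0.24 t 17.7 F [-0.  -0.5 -0.1] op -0.0
```

```bash
python3 -m pendant '[{"dx":0,"dy":0.3,"dz":5,"twist":0},{"dx":0,"dy":0.3,"dz":10,"twist":0},{"dx":0,"dy":0.3,"dz":14,"twist":0},{"dx":0,"dy":0.3,"dz":16.5,"twist":0},{"dx":0,"dy":0.3,"dz":16.5,"twist":0},{"dx":0,"dy":0.3,"dz":16.5,"twist":0}]'
python3 -m pendant '[{"dx":0.5,"dy":0,"dz":0,"twist":0},{"dx":1,"dy":0,"dz":0,"twist":0},{"dx":1.5,"dy":0,"dz":0,"twist":0},{"dx":2,"dy":0,"dz":0,"twist":0},{"dx":2.5,"dy":0,"dz":0,"twist":0},{"dx":3,"dy":0,"dz":0,"twist":0},{"dx":3.5,"dy":0,"dz":0,"twist":0},{"dx":3.5,"dy":0,"dz":0,"twist":0}]'
```

```text
time: 18.45
eef_pos: [0.577, -0.1302, 0.066]
tcp_rot: [0.713, 0.701, 0.0, 0.0]
contact_force: [1.0, -0.1, -0.7]
opening: 0.004
finger_force: 0.0
time: 19.45
eef_pos: [0.5772, -0.0947, 0.0653]
tcp_rot: [0.713, 0.701, 0.0, -0.0]
contact_force: [0.1, -0.9, 0.1]
opening: 0.001
finger_force: 0.3
```

```bash
python3 -m pendant '[{"dx":0.4,"dy":0,"dz":0,"twist":0},{"dx":0.8,"dy":0,"dz":0,"twist":0},{"dx":1.2,"dy":0,"dz":0,"twist":0},{"dx":1.6,"dy":0,"dz":0,"twist":0},{"dx":2,"dy":0,"dz":0,"twist":0},{"dx":2.4,"dy":0,"dz":0,"twist":0},{"dx":2.8,"dy":0,"dz":0,"twist":0},{"dx":3.2,"dy":0,"dz":0,"twist":0}]'
python3 - <<'E'
from h import *
c=cam('top'); P=cloud(c); P[c['depth']==0]=0
rects(P,.1055,.1125,25); rects(P,.099,.1045,40)
go(575,-63,66,89)
E
```

```text
time: 20.45
eef_pos: [0.5778, -0.0633, 0.0653]
tcp_rot: [0.713, 0.701, -0.0, 0.0]
contact_force: [-0.3, -5.6, -1.1]
opening: -0.001
finger_force: 2.7
px [623. 121.] ctr [ 813.8 -663.4] size [34.3  4.9] ang 13.4 zmed 109.0
px [632. 154.] ctr [ 736.7 -678.6] size [48.1  5.6] ang 12.5 zmed 109.4
px [ 72. 218.] ctr [612.4 591.1] size [52.1  3.9] ang 178.1 zmed 108.7
px [284. 228.] ctr [579.2 112.3] size [61.3 24.9] ang 179.0 zmed 109.0
px [323. 229.] ctr [578.6  24.4] size [59.1 24.9] ang 179.0 zmed 109.2
px [299. 229.] ctr [576.3  79.6] size [61.3 22.6] ang 179.1 zmed 108.8
px [275. 229.] ctr [579.2 134.2] size [113.9  13.7] ang 179.2 zmed 102.5
dx dy dz cm [-0.02 -0.28 -0.07] twist 0.0 | now [577.8 -62.8  65.3] ang 89.0 tilt 0.03 t 20.5 F [-0.4 -3.3 -0.2] op -0.0
```

```bash
python3 -m pendant '[{"dx":0.4,"dy":0,"dz":0,"twist":0},{"dx":0.8,"dy":0,"dz":0,"twist":0},{"dx":1.2,"dy":0,"dz":0,"twist":0},{"dx":1.6,"dy":0,"dz":0,"twist":0},{"dx":2,"dy":0,"dz":0,"twist":0},{"dx":2.4,"dy":0,"dz":0,"twist":0},{"dx":2.8,"dy":0,"dz":0,"twist":0},{"dx":3.2,"dy":0,"dz":0,"twist":0},{"dx":3.5,"dy":0,"dz":0,"twist":0}]'
python3 -m pendant '[{"dx":0.3,"dy":0,"dz":0,"twist":0},{"dx":0.6,"dy":0,"dz":0,"twist":0},{"dx":0.9,"dy":0,"dz":0,"twist":0},{"dx":1.2,"dy":0,"dz":0,"twist":0},{"dx":1.5,"dy":0,"dz":0,"twist":0},{"dx":1.8,"dy":0,"dz":0,"twist":0}]'
python3 - <<'E'
from h import *
c=cam('top'); save(c,'pics/t2.png'); P=cloud(c); P[c['depth']==0]=0
cv2.imwrite('pics/t2c.png',cv2.resize(c['img'][190:280,250:370],(640,480),interpolation=cv2.INTER_CUBIC)[:,:,::-1])
E
```

```text
time: 21.62
eef_pos: [0.5785, -0.0288, 0.0653]
tcp_rot: [0.713, 0.701, -0.0, 0.001]
contact_force: [-0.2, -6.0, -1.1]
opening: -0.005
finger_force: 3.2
time: 22.38
eef_pos: [0.5788, -0.0109, 0.0653]
tcp_rot: [0.713, 0.701, -0.0, 0.001]
contact_force: [0.6, -7.1, -1.0]
opening: 0.0
finger_force: 3.2
```

View pics/t2c.png

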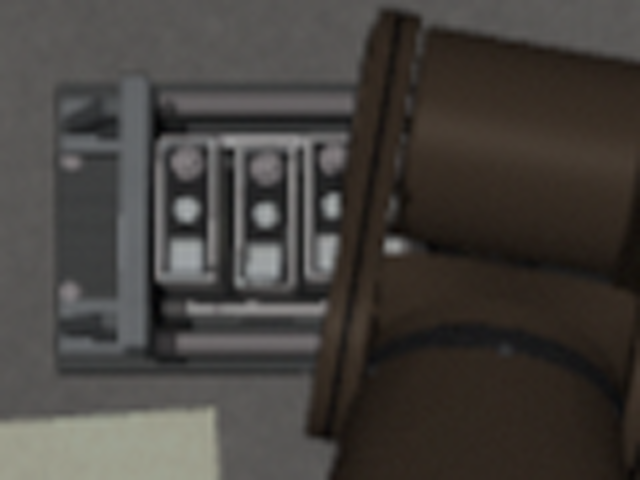

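The view shows the remaining gaps: about 6 mm between a and b (226,210) and about 3 mm between b and c (300,210). All cells are upright. I continue in finer steps.

```bash
python3 -m pendant '[{"dx":0.2,"dy":0,"dz":0,"twist":0},{"dx":0.4,"dy":0,"dz":0,"twist":0},{"dx":0.6,"dy":0,"dz":0,"twist":0},{"dx":0.7,"dy":0,"dz":0,"twist":0},{"dx":0.7,"dy":0,"dz":0,"twist":0}]'
python3 -m pendant '[{"dx":0.1,"dy":0,"dz":0,"twist":0},{"dx":0.2,"dy":0,"dz":0,"twist":0},{"dx":0.2,"dy":0,"dz":0,"twist":0}]'
```

```text
time: 23.05
eef_pos: [0.579, -0.0044, 0.0654]
tcp_rot: [0.713, 0.701, -0.001, 0.001]
contact_force: [-0.3, -7.4, -2.0]
opening: 0.001
finger_force: 3.9
time: 23.42
eef_pos: [0.579, -0.0025, 0.0654]
tcp_rot: [0.713, 0.701, -0.001, 0.001]
contact_force: [0.0, -8.1, -0.7]
opening: -0.002
finger_force: 4.0
```

```bash
python3 -m pendant '[{"dx":0.1,"dy":0,"dz":0,"twist":0},{"dx":0.1,"dy":0,"dz":0,"twist":0}]'
```

```text
time: 23.68
eef_pos: [0.579, -0.0015, 0.0654]
tcp_rot: [0.713, 0.701, -0.001, 0.001]
contact_force: [0.3, -7.4, -2.5]
opening: 0.002
finger_force: 4.0
```

```bash
for i in 1 ; do python3 -m pendant '[{"dx":0.1,"dy":0,"dz":0,"twist":0},{"dx":0.2,"dy":0,"dz":0,"twist":0}]'; python3 -m pendant '[{"dx":0.1,"dy":0,"dz":0,"twist":0},{"dx":0.1,"dy":0,"dz":0,"twist":0}]'; done
```

```text
time: 23.92
eef_pos: [0.5791, -0.0, 0.0654]
tcp_rot: [0.713, 0.701, -0.001, 0.001]
contact_force: [0.0, -11.2, -0.7]
opening: 0.002
finger_force: 5.1
time: 24.18
eef_pos: [0.5791, 0.001, 0.0654]
tcp_rot: [0.713, 0.701, -0.001, 0.001]
contact_force: [-0.6, -10.5, -1.3]
opening: 0.004
finger_force: 4.8
```

```bash
python3 -m pendant '[{"dx":0.1,"dy":0,"dz":0,"twist":0},{"dx":0.1,"dy":0,"dz":0,"twist":0}]'; python3 -m pendant '[{"dx":0.05,"dy":0,"dz":0,"twist":0},{"dx":0.1,"dy":0,"dz":0,"twist":0}]'
```

```text
time: 24.42
eef_pos: [0.5791, 0.0015, 0.0654]
tcp_rot: [0.713, 0.701, -0.002, 0.002]
contact_force: [-1.1, -11.3, -1.1]
opening: 0.0
finger_force: 5.6
time: 24.68
eef_pos: [0.5791, 0.0014, 0.0654]
tcp_rot: [0.713, 0.701, -0.002, 0.002]
contact_force: [-0.9, -15.6, -1.3]
opening: -0.001
finger_force: 7.7
```

```bash
python3 -m pendant '[{"dx":0.1,"dy":0,"dz":0,"twist":0},{"dx":0.15,"dy":0,"dz":0,"twist":0},{"dx":0.15,"dy":0,"dz":0,"twist":0}]'
python3 -m pendant '[{"dx":-1.5,"dy":0,"dz":0,"twist":0},{"dx":-4,"dy":0,"dz":0,"twist":0},{"dx":-5,"dy":0,"dz":-4,"twist":0},{"dx":-7,"dy":0,"dz":-9,"twist":0},{"dx":-10,"dy":0,"dz":-14,"twist":0},{"dx":-15,"dy":0,"dz":-17,"twist":0},{"dx":-20,"dy":0,"dz":-17,"twist":0},{"dx":-20,"dy":0,"dz":-17,"twist":0},{"dx":-20,"dy":0,"dz":-17,"twist":0}]'
python3 - <<'E'
from h import *
c=cam('top'); P=cloud(c); P[c['depth']==0]=0
rects(P,.1055,.1125,25); rects(P,.099,.1045,25)
I=cv2.resize(c['img'][200:270,250:343],(400,300),interpolation=cv2.INTER_CUBIC)
w=cam('wrist'); print('wrist'); P=cloud(w); P[w['depth']==0]=0
rects(P,.1055,.1115,200); rects(P,.0985,.1045,100)
J=np.hstack([I,cv2.resize(w['img'],(400,300))]); cv2.imwrite('pics/f.png',J[:,:,::-1])
E
```

```text
time: 25.05
eef_pos: [0.5791, 0.0014, 0.0654]
tcp_rot: [0.713, 0.702, -0.003, 0.003]
contact_force: [-0.9, -19.3, -1.0]
opening: -0.001
finger_force: 9.6
time: 26.18
eef_pos: [0.5752, -0.1925, 0.2346]
tcp_rot: [0.713, 0.701, 0.001, -0.001]
contact_force: [-0.4, -0.1, 0.2]
opening: -0.003
finger_force: 0.0
px [622. 121.] ctr [ 812.4 -663.3] size [45.5  5.3] ang 11.0 zmed 108.8
px [631. 150.] ctr [ 743.  -676.8] size [35.5  6.4] ang 13.3 zmed 109.3
px [ 72. 201.] ctr [650.4 591.3] size [31.8  4.3] ang 5.3 zmed 108.5
px [300. 229.] ctr [577.5  78.5] size [106.   63.6] ang 88.9 zmed 109.0
px [ 71. 260.] ctr [516.9 590.9] size [35.8  2.8] ang 1.6 zmed 108.4
px [135. 458.] ctr [ 83.2 446.5] size [50.2  4.8] ang 84.5 zmed 109.1
px [ 24. 460.] ctr [ 84.5 683.6] size [44.8  2.6] ang 90.4 zmed 108.3
px [147. 469.] ctr [ 60.8 418.7] size [34.2  3.1] ang 0.2 zmed 108.8
px [326. 223.] ctr [590.6  17.2] size [95.5 11.5] ang 178.8 zmed 102.1
px [275. 229.] ctr [579.1 134.2] size [113.8  13.9] ang 179.4 zmed 102.1
px [ 73. 225.] ctr [597.2 590.6] size [29.8  4.5] ang 171.3 zmed 102.5
px [ 73. 242.] ctr [558.7 591. ] size [38.5  3.7] ang 0.1 zmed 102.2
px [327. 250.] ctr [528.   18.4] size [24.9 11.3] ang 179.1 zmed 102.3
px [214. 343.] ctr [325.4 273.6] size [15.5 13.1] ang 176.0 zmed 100.3
wrist
```

View pics/f.png

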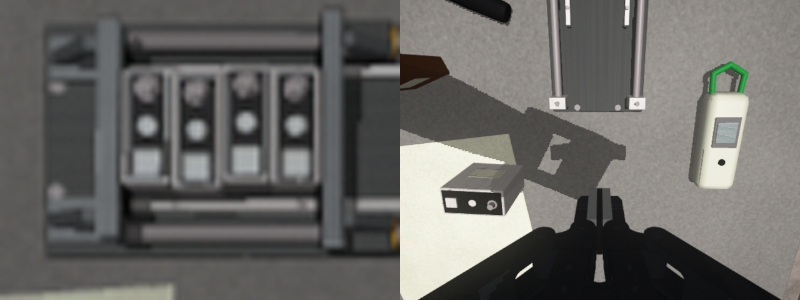

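The row is packed: the four cells at (147–293,125) are touching with posts on the same side. The plates sit about 104 mm face to face, and the stop did not move under 19 N. The gripper is clear, so I hand the job in.

```bash
python3 -c "
from plant import ctrl
print(ctrl.sign_off())"
```

```text
the job is handed in; nothing more can be done
None
```

Job handed in at about 26 s: both loose cells stand upright in the row with their posts on the matching side, and the stop is pushed up until all four are snug against the fixed end plate (about 104 mm face to face).

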